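# Load the tester's sample pot and lock the keeper bar

### The arm

A 7-joint arm with a two-finger parallel gripper is mounted at the origin on the work surface. World frame = base frame: x ahead of the robot, y to its left, z up, the work surface at z = 0. Lengths are in m, angles in rad, forces in N, time in s.
With the tool pointing down it reaches from about 0.425 to 0.925 m from the base axis. Payload 6.8 kg.
Tool frame: the origin (TCP) lies midway between the tips of the shut fingers; the grasp point (between the pads) lies 19 mm behind it (r.grip_depth is the distance from the TCP to the grasp point, in m); z points along the fingers, y is the line along which they close (so a half turn about z gives the same grasp; the last joint's range is limited). The gripper opens to 85 mm and grips with 20 to 120 N. Pads are 22 mm wide; open, the fingers measure 114 mm over their backs; the gripper's body (76 mm by 85 mm) begins 54 mm behind the grasp point. The pads swing forward as they close: fully open they stand 13 mm farther back than shut.
Start: joints at [1.112, 0.477, 0.022, 1.555, -0.011, 1.109, -0.083], TCP at [0.232, -0.634, 0.207] pointing down, gripper open.
Joint ranges: [-2.96, 2.96], [-0.34, 2.1], [-1.41, 1.46], [0.24, 2.44], [-1.37, 4.51], [0.17, 1.92], [-2.96, 2.96]. Speed limits (rad/s): [2.39, 2.39, 3.14, 3.14, 3.14, 3.14, 3.14].

### API

Orientations are given as a rotation vector (axis times angle).
In Python, from bench import telemetry, grab_frame, calibration, order, silhouettes, r gives the robot as it stands.
- The arm moves only by the tool apply_moves, never from a script. Its argument "moves" is a list of rows, each a list of 7 numbers: the turn, a rotation vector about the tool's x, y, z scaled (see below), then the shift along the tool's x, y, z scaled (see below), then the opening, from -1 (shut) to 1 (fully open). A call has exactly 8 rows; each row shifts and turns the commanded pose from where the row before left it, along the tool's axes as they then stand; what a row does not reach is not made up. The controller multiplies each number of a shift by 1000 mm and each number of a turn by 6 degrees. A row lasts 1/12 s, in which the tool goes at most 41.7 mm and 7.16 degrees, less where a joint would pass 70% of its speed; a pose out of reach is approached as far as the arm can. A call with a number of a shift or a turn outside -1 to 1 is refused whole. A call with a gripper value outside its range is refused whole. The fingers move at their own pace and stop on an object; "grip_force" is the grip in N (left out, the last holds). Time passes only in rows, so rows that do not move let the fingers close, or fill a call up. It gives the time, the measured TCP pose, the force, the opening and the grip force at its end, in the units of the state.
- telemetry.get_obs(): the state, without advancing time (a new reading comes with each control period).
- grab_frame(name): name is "scene" or "top" or "wrist"; returns the picture (420x560x3 uint8, blue, green, red); there is no depth.
- calibration(name): a dict with "fx", "fy", "cx", "cy" (pixels), "k1" (the pictures are not rectified: a ray, as slopes to the right and down, at radius r is drawn at 1 + k1 r^2 times it, then the intrinsics apply), "world_from_camera" (4x4, takes a point from camera to world coordinates); the wrist camera has in their place "mount" (4x4, takes a point from camera to tool coordinates, whose origin is the TCP and whose axes are the flange's). Camera axes: x right, y down, z forward; pixel columns grow to the right and rows downward; lengths in m; the calibration is good to about 2 mm. A picture is of the moment at which its call begins: read the wrist's pose just before it. calibration takes no time and is no camera call.
- order.hand_in(): hands the job in; it is judged then, once.
Trained networks look in the newest picture that a camera, given by its name, has taken for a name from the list of things; names that differ only in an ending like _2 or _b are one class to them, and where a whole thing is asked for, a point or a joint stands for the part that bears it (a point fixed in the world has none). Each returns a list of dicts, best first, with "p" (0 to 1); they miss things now and then, are a little off and sometimes report something else, mostly with a low value. They report only what shows in the picture. A call takes as long as a camera call.
- silhouettes(thing, camera): "mask" (420x560 bool, what is visible of it) and "extent" ([centre column, centre row, width, height] in pixels, round what is visible of it).
The state is a dict: "clock": time; "joints": joint angles; "qvel": joint speeds; "tau": joint torques, N m; "tcp_pos": TCP position; "orientation": TCP orientation; "contact_force": force on the tool from outside, world axes, zero at the start; "moment": the same for the moment, N m; "grip_width": finger opening in m; "gripper_force": force on a finger pad.
Only numpy, scipy, OpenCV 4.12 (cv2) and the standard library are available. Lean on these libraries where they do the work, as an engineer would, in place of code of your own. Each camera call takes 0.05 s, during which the arm holds its last target. There are 200 camera calls.

### The job

Put the amber glass flask with the orange cap into the tester's deep white pot: lower it upright and gently until it stands on the pot's floor, and let it go, without bumping the measuring head that hangs over one side of the pot. Then swing the red-handled keeper bar across the pot until it rests fully in its catch. Leave everything else where it stands.

Things in the scene. Friction and masses are not known exactly. Their poses are not given: they have to be found in the camera images.
- amber_flask: amber glass flask, the one to load; 130 mm tall, standing upright. Round bulb 76 mm across (widest 34 mm up) on a flat foot 44 mm across, bulb ends 73 mm up, then a neck 28 mm across, then an orange cylindrical cap 34 mm across from 98 to 130 mm up. One rigid piece, 0.15 to 0.3 kg. Origin: centre of its underside; z up along its axis.
- amber_flask_cap (a point): middle of the orange cap, on the flask's axis 114 mm above its underside: a good place to grip
- tester: grey bench tester, fixed; origin on the table level on the vertical axis of its pot. Its x axis points away from the robot at yaw 0, y to the column. A platform 40 mm high (x from -130 to 130 mm, y from -100 to 360 mm) carries the pot, and a column 550 mm tall stands at x from -90 to 90, y from 170 to 340 mm.
- pot_floor (a point): centre of the inner floor of the white pot, 45 mm above the table. The pot is a straight round vessel, inside diameter 92 mm, wall 5 mm, 85 mm deep.
- pot_mouth (a point): centre of the pot's mouth, level with its rim, 130 mm above the table
- head: measuring head, fixed on the tester; origin and axes as tester. White disc (124 mm across, centre at y = 78, underside 300 mm up) under a grey box (underside 335 mm up, x from -80 to 80, y from 16 mm on). It reaches to 16 mm from the pot's axis: the flask passes below the disc, an upright gripper does not fit; lean the gripper to the tester's -y side.
- keeper (a joint): angle of the keeper bar about its vertical hinge, rad: 0 = closed, lying along the tester's x axis in its catch across the pot; it grows as the bar swings out to the tester's -y side (pi/2: bar points to -y). Range 0 to 1.9; it stays where it is left (light friction).
- keeper_hinge (a point): hinge axis of the keeper bar, at x = 90, y = -34 mm in the tester's frame, 142 mm above the table (the bar's mid height). The bar is steel, 180 mm long, 12 mm square; closed it points from the hinge to -x, its end between the jaws of a black catch at x = -90, y = -34 mm (catch 160 mm high).
- keeper_handle (a point): grip point on the red upright round handle of the keeper bar, 18 mm across, 140 mm from the hinge axis; the handle rises from the bar's top (148 mm) to 202 mm above the table, this point is 182 mm above the table
- green_flask: green flask with a blue cap, same shape as the amber one: leave it alone. Origin: centre of its underside.
- tip_box: orange box with clear top, 85 x 120 x 72 mm; bystander, origin under its centre
- wood_block: plywood block 60 x 90 x 50 mm with a cork disc on top, 72 mm high in all; bystander, origin under its centre
- white_jar: white jar with red cap, 60 mm across, 75 mm high; bystander, origin under its centre
- screwdriver: screwdriver lying on the table; bystander
- cup: white cup, 70 mm across, 90 mm high; bystander, origin under its centre

How it is judged:
On the way, in this order (a step that is already met when the one before it is completed fails the run):
1. the amber flask stands upright on the pot's floor, released (horizontal distance between amber_flask and pot_floor below 0.014 m and z of amber_flask in the frame of pot_floor between -0.008 and 0.008 m and angle between amber_flask's own z axis and vertical below 0.12 rad and contact force between the fingers and amber_flask below 0.1 N), for 0.2 s.
2. the keeper bar is swung into its catch (horizontal distance between amber_flask and pot_floor below 0.014 m and z of amber_flask in the frame of pot_floor between -0.008 and 0.008 m and angle between amber_flask's own z axis and vertical below 0.12 rad and value of joint keeper below 0.05 rad), for 0.2 s.
At the end, for the whole second after the job is handed in: The amber flask stands at rest in the pot, on its floor within 8 mm in height, within 14 mm of the pot's axis and within 0.12 rad of upright; the keeper bar is within 0.05 rad of closed (all of step 2 and linear speed of amber_flask below 0.02 m/s); the robot touches nothing.
It fails at once if the flask meets the pot, bar or other parts of the tester with more than 50 N (contact force between amber_flask and tester above 50 N).
It fails at once if the flask is dropped into the pot: inside the pot it moves faster than 0.4 m/s (horizontal distance between amber_flask and pot_floor below 0.05 m and z of amber_flask in the frame of pot_floor below 0.09 m and linear speed of amber_flask above 0.4 m/s).
It fails at once if the measuring head is bumped with more than 8 N (contact force between head and anything else above 8 N).
It fails at once if the amber flask is tipped by more than 0.5 rad (angle between amber_flask's own z axis and vertical above 0.5 rad).
It fails at once if a bystander (green flask, tip box, wooden block, white jar, screwdriver, cup) is moved more than 30 mm (distance of any of green_flask, tip_box, wood_block, white_jar, screwdriver, cup from where it was at the start of the episode above 0.03 m).
It also fails if it takes over 54 s, if anything falls off the work surface, if the arm or the gripper's body presses on something with over 40 N, if the wrist force passes 120 N, or if a joint passes its speed limit or range.

## Working session

There is one attempt and no reset: what is moved stays moved. The work goes in short steps, Python scripts to look and compute and a tool call to move; the robot and the scene stay as the last step left them, time stands still between calls to the robot, and variables do not carry over. Pictures are saved under pics/ and viewed, at most 10 in all, crops included, and the job is handed in when it is done.

Besides the shell and the picture viewer there is one more tool, called after "Request:" as name(argument=value, ...) on one line, values as JSON. apply_moves: Moves the arm, as the interface text tells. Its arguments: {"type":"object","properties":{"moves":{"type":"array"},"grip_force":{"type":"number"}},"required":["moves"]}

```bash
ls; mkdir -p pics
cat > h.py <<'E'
import numpy as np, cv2
from scipy.spatial.transform import Rotation as R
from bench import telemetry, grab_frame, calibration, order, silhouettes, r
def T_cam(name,obs=None):
    c=calibration(name)
    if 'world_from_camera' in c: return c,np.array(c['world_from_camera'])
    o=obs or telemetry.get_obs(); T=np.eye(4); T[:3,:3]=R.from_rotvec(o['orientation']).as_matrix(); T[:3,3]=o['tcp_pos']
    return c,T@np.array(c['mount'])
def ray(c,T,u,v):
    d=np.array([(u-c['cx'])/c['fx'],(v-c['cy'])/c['fy']]); s=d.copy()
    for _ in range(20): s=d/(1+c['k1']*(s@s))
    w=T[:3,:3]@np.r_[s,1]; return T[:3,3],w/np.linalg.norm(w)
def proj(c,T,P):
    p=T[:3,:3].T@(np.array(P)-T[:3,3]); s=p[:2]/p[2]; s=s*(1+c['k1']*(s@s)); return np.array([s[0]*c['fx']+c['cx'],s[1]*c['fy']+c['cy']])
def atz(c,T,u,v,z):
    o,w=ray(c,T,u,v); return o+w*(z-o[2])/w[2]
def tri(rays):
    A=0;b=0
    for o,w in rays:
        M=np.eye(3)-np.outer(w,w); A=A+M; b=b+M@o
    return np.linalg.solve(A,b)
E
python3 - <<'E'
from h import *
o=telemetry.get_obs(); print({k:np.round(v,3) for k,v in o.items()})
ims=[]
for n in ['scene','top','wrist']:
    im=grab_frame(n); cv2.imwrite(f'pics/{n}0.png',im)
    c,T=T_cam(n,o); print(n,{k:np.round(c[k],3) for k in ('fx','fy','cx','cy','k1')},np.round(T,3).tolist())
    for th in ['amber_flask','amber_flask_cap','pot_mouth','pot_floor','keeper','keeper_handle','tester','head','green_flask','tip_box','wood_block','white_jar','screwdriver','cup']:
        try: print(th,[(round(d['p'],2),np.round(d['extent']).tolist()) for d in silhouettes(th,n)[:2]])
        except Exception as e: print(th,'ERR',str(e)[:80])
E
```

```text
pics
{'clock': np.float64(0.0), 'joints': array([ 1.112,  0.478,  0.022,  1.557, -0.012,  1.109, -0.083]), 'qvel': array([ 0.001,  0.001, -0.001, -0.   ,  0.001,  0.001,  0.001]), 'tau': array([ 0.0000e+00, -5.9644e+01,  1.6080e+00, -2.8120e+01,  1.3000e-02,
        9.0000e-03, -0.0000e+00]), 'tcp_pos': array([ 0.232, -0.633,  0.206]), 'orientation': array([-3.092e+00, -5.480e-01,  1.000e-03]), 'contact_force': array([ 0.694,  0.125, -1.128]), 'moment': array([-0.062,  0.018,  0.014]), 'gripper_force': np.float64(0.0), 'grip_width': np.float64(0.085)}
scene {'fx': np.float64(430.282), 'fy': np.float64(430.282), 'cx': np.float64(281.253), 'cy': np.float64(207.38), 'k1': np.float64(-0.114)} [[0.679, 0.405, -0.612, 1.14], [0.734, -0.391, 0.556, -0.752], [-0.014, -0.827, -0.562, 0.685], [0.0, 0.0, 0.0, 1.0]]
amber_flask [(0.82, [204.0, 244.0, 38.0, 50.0])]
amber_flask_cap [(0.76, [205.0, 243.0, 28.0, 54.0])]
pot_mouth [(0.92, [391.0, 120.0, 160.0, 238.0])]
pot_floor [(0.78, [390.0, 121.0, 164.0, 238.0])]
keeper [(0.61, [374.0, 187.0, 56.0, 34.0]), (0.48, [421.0, 244.0, 34.0, 42.0])]
keep
[... 1361 characters left out ...]
, (0.42, [111.0, 194.0, 221.0, 184.0])]
wood_block [(0.67, [251.0, 290.0, 38.0, 33.0])]
white_jar [(0.72, [312.0, 313.0, 29.0, 29.0])]
screwdriver [(0.9, [390.0, 181.0, 59.0, 63.0]), (0.21, [176.0, 156.0, 86.0, 15.0])]
cup [(0.78, [185.0, 117.0, 32.0, 40.0])]
wrist {'fx': np.float64(366.284), 'fy': np.float64(366.284), 'cx': np.float64(285.276), 'cy': np.float64(206.874), 'k1': np.float64(-0.057)} [[0.344, -0.905, -0.249, 0.295], [-0.939, -0.332, -0.09, -0.609], [-0.001, 0.265, -0.964, 0.373], [0.0, 0.0, 0.0, 1.0]]
amber_flask []
amber_flask_cap []
pot_mouth []
pot_floor []
keeper []
keeper_handle []
tester []
head []
green_flask []
tip_box []
wood_block []
white_jar []
screwdriver []
cup []
```

View pics/top0.png

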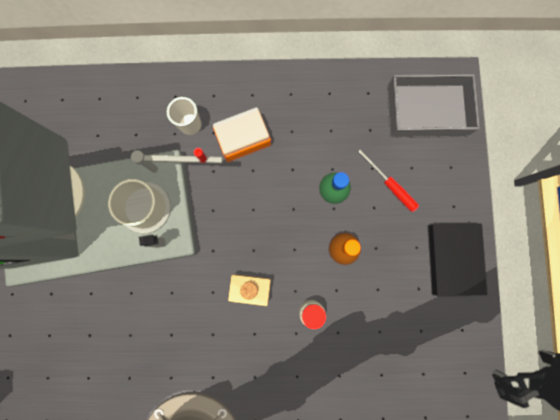

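View pics/scene0.png

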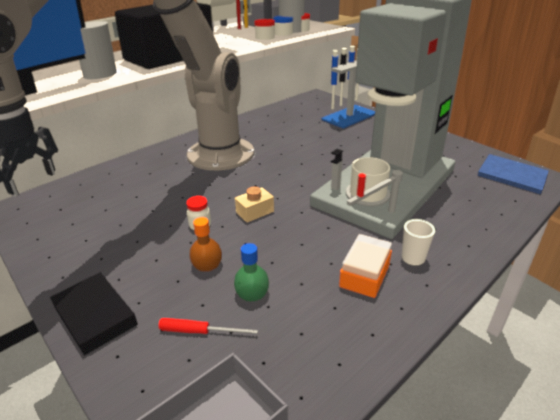

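Run:
```python
from h import *
a=cv2.imread('pics/top0.png')[140:290,90:230]; b=cv2.imread('pics/scene0.png')[130:245,300:440]
f=4
A=cv2.resize(a,None,fx=f,fy=f,interpolation=2);B=cv2.resize(b,None,fx=f,fy=f,interpolation=2)
B=cv2.copyMakeBorder(B,0,A.shape[0]-B.shape[0],0,0,0)
M=np.hstack([A,B]); s=800/M.shape[1]; 
for k in range(0,150,20):
    cv2.putText(M,str(140+k),(0,k*f+8),0,.5,(0,255,255),1);cv2.putText(M,str(130+k),(560,k*f+8),0,.5,(0,255,255),1)
    cv2.line(M,(0,k*f),(1120,k*f),(0,255,255),1)
    cv2.putText(M,str(90+k),(k*f,20),0,.5,(255,255,0),1);cv2.putText(M,str(300+k),(560+k*f,20),0,.5,(255,255,0),1)
    if k<140:cv2.line(M,(k*f,0),(k*f,600),(255,255,0),1);cv2.line(M,(560+k*f,0),(560+k*f,600),(255,255,0),1)
cv2.imwrite('pics/crop.png',cv2.resize(M,None,fx=s,fy=s,interpolation=cv2.INTER_AREA))
def col(im,h0,h1,box,smin=180,vmin=120):
    x0,y0,x1,y1=box; h=cv2.cvtColor(im,cv2.COLOR_BGR2HSV)[y0:y1,x0:x1].astype(int)
    m=((h[...,0]>=h0)&(h[...,0]<=h1)&(h[...,1]>smin)&(h[...,2]>vmin)); v,u=np.nonzero(m); return u.mean()+x0,v.mean()+y0,u.min()+x0,u.max()+x0,v.min()+y0,v.max()+y0
t=cv2.imread('pics/top0.png'); s=cv2.imread('pics/scene0.png')
ct,Tt=T_cam('top');cs,Ts=T_cam('scene')
for nm,h0,h1,bt,bs,vm in [('cap',9,20,(325,225,375,275),(180,215,225,275),200),('handle',0,5,(190,140,212,168),(350,168,372,200),110),('blue',100,125,(320,170,355,200),(235,235,270,270),120)]:
    p=col(t,h0,h1,bt,vmin=vm);q=col(s,h0,h1,bs,vmin=vm)
    print(nm,np.round(p,1),np.round(q,1),tri([ray(ct,Tt,*p[:2]),ray(cs,Ts,*q[:2])]).round(4))
for nm in ['top','scene']:
    c,T=T_cam(nm)
```

```text
cap [351.9 246.8 344.  360.  239.  255. ] [200.4 222.2 194.  207.  218.  227. ] [ 0.4502 -0.3682  0.1259]
handle [199.7 154.5 194.  205.  149.  161. ] [360.8 184.2 358.  364.  174.  195. ] [ 0.6432 -0.0532  0.1754]
blue [340.1 180.3 333.  347.  173.  188. ] [248.2 253.1 242.  255.  244.  263. ] [ 0.5962 -0.3504  0.1159]
```

View pics/crop.png

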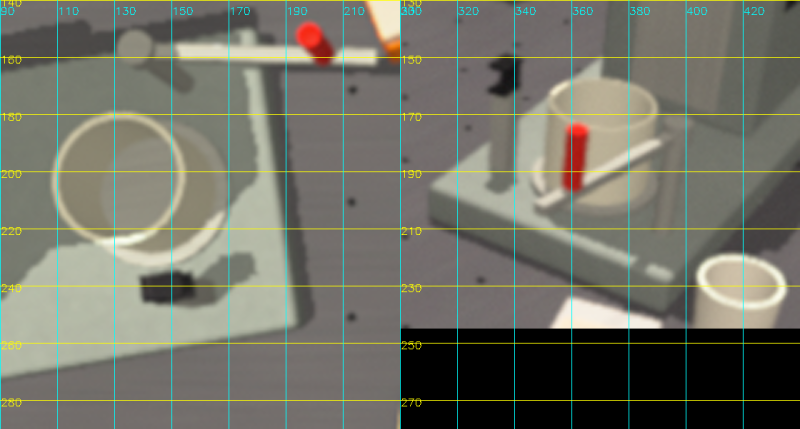

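```bash
cat > fit.py <<'E'
from h import *
from scipy.optimize import least_squares
ct,Tt=T_cam('top');cs,Ts=T_cam('scene')
print('mouth tri',tri([ray(ct,Tt,131.6,202.3),ray(cs,Ts,371,166.9)]))
obs=[('t',(0,0,.13),(131.6,202.3),2),('s',(0,0,.13),(371,166.9),2),('t',(-.13,-.1,.04),(194,253.8),1),('s',(-.13,-.1,.04),(310.5,195.5),1),
('s',(.13,-.1,.04),(393.8,233),1),('t',(.13,-.1,.04),(179,152),.5),('t',(.09,-.034,.15),(137.3,156.5),1),('t',(-.09,-.034,.16),(148.8,240.8),1)]
def W(p,P): c,s=np.cos(p[2]),np.sin(p[2]); return np.array([p[0]+c*P[0]-s*P[1],p[1]+s*P[0]+c*P[1],P[2]])
def res(p): return np.concatenate([w*(proj(*((ct,Tt) if k=='t' else (cs,Ts)),W(p,P))-u) for k,P,u,w in obs])
f=least_squares(res,[.6,.15,0],loss='soft_l1'); p=f.x
print(p.round(4),'deg',np.degrees(p[2])); print(f.fun.reshape(-1,2).round(1).tolist() if f.fun.size==16 else res(p).reshape(-1,2).round(1).tolist())
h=W(p,(.09,-.034,.142)); print('hinge',h)
v=np.array([.6432,-.0532])-h[:2]; print('handle r',np.hypot(*v),'ang',np.arctan2(*(R.from_euler('z',-p[2]).as_matrix()[:2,:2]@v)[::-1]))
hd=[W(p,(.09-.14*np.cos(q),-.034-.14*np.sin(q),.182)).round(3).tolist() for q in (1.57,1.2,.8,.4,0)];print(hd)
for nm,th,u,z in [('cup',0,(185,117),.045),('tip',0,(241,133),.036),('wood',0,(251,290),.06),('jar',0,(313,314),.075)]:
  print(nm,atz(ct,Tt,*u,z).round(3))
print('amber foot/bulb',atz(ct,Tt,345,248.5,.034), 'cap', atz(ct,Tt,351.9,246.8,.128))
print('scene cap mid', atz(cs,Ts,201.5,229,.114))
E
python3 fit.py
```

```text
mouth tri [0.55517566 0.10679431 0.12397969]
[0.555  0.1043 0.1615] deg 9.253353770917428
[[-0.4, -1.1], [-1.3, -3.2], [0.9, -0.1], [-1.9, -1.4], [0.1, -5.4], [-0.1, -2.0], [0.8, 0.2], [-1.0, -1.5]]
hinge [0.64926049 0.08524671 0.142     ]
handle r 0.1385792990141153 ang -1.7760447927839254
[[0.672, -0.053, 0.182], [0.62, -0.052, 0.182], [0.569, -0.03, 0.182], [0.531, 0.011, 0.182], [0.511, 0.063, 0.182]]
cup [0.776 0.012 0.045]
tip [ 0.736 -0.125  0.036]
wood [ 0.358 -0.148  0.06 ]
jar [ 0.305 -0.286  0.075]
amber foot/bulb [ 0.44934474 -0.36914335  0.034     ] cap [ 0.450408   -0.36749198  0.128     ]
scene cap mid [ 0.45854595 -0.37304777  0.114     ]
```

```bash
cat >> h.py <<'E'
YAW=0.1615; POT=np.array([.555,.1043])
def Rt(lean,yaw=YAW):
    X=np.array([np.cos(yaw),np.sin(yaw),0]);Y=np.array([-X[1],X[0],0]);Z=np.array([0,0,1.]);c,s=np.cos(lean),np.sin(lean)
    return np.c_[Y*c+Z*s,X,Y*s-Z*c]
def state(o=None):
    o=o or telemetry.get_obs(); return o,R.from_rotvec(o['orientation']).as_matrix(),np.array(o['tcp_pos'])
def turn(target,M): return R.from_matrix(M.T@target).as_rotvec(degrees=True)/6
def grasp_tcp(P,M,extra=.004): return np.array(P)+M[:,2]*(.019+extra)
E
python3 - <<'E'
from h import *
o,M,p=state(); G=Rt(np.radians(45)); t=turn(G,M); print('turn units',t.round(3),np.linalg.norm(t), (t/16).round(4))
cap=np.array([.4502,-.368,.114]); g=grasp_tcp(cap,G); pre=g-G[:,2]*.12
print('grasp tcp',g.round(4),'pre',pre.round(4)); print('shift in target frame cur->pre',(G.T@(pre-p)).round(4))
print('mount',np.round(calibration('wrist')['mount'],3).tolist(), r.grip_depth)
E
```

```text
turn units [  5.162   6.245 -12.463] 14.864959441386214 [ 0.3226  0.3903 -0.7789]
grasp tcp [ 0.4476 -0.3519  0.0977] pre [ 0.4612 -0.4357  0.1826]
shift in target frame cur->pre [0.0951 0.2582 0.1294]
mount [[0.001, -0.964, -0.265, 0.067], [1.0, 0.0, 0.001, -0.001], [-0.001, -0.265, 0.964, -0.167], [0.0, 0.0, 0.0, 1.0]] 0.0187
```

Request:
apply_moves(moves=[[0.323, 0.39, -0.779, 0, 0, 0, 1], [0.323, 0.39, -0.779, 0, 0, 0, 1], [0.323, 0.39, -0.779, 0, 0, 0, 1], [0.323, 0.39, -0.779, 0, 0, 0, 1], [0.323, 0.39, -0.779, 0, 0, 0, 1], [0.323, 0.39, -0.779, 0, 0, 0, 1], [0.323, 0.39, -0.779, 0, 0, 0, 1], [0.323, 0.39, -0.779, 0, 0, 0, 1]])

```text
clock: 2.92
tcp_pos: [0.2312, -0.6343, 0.207]
orientation: [-2.444, -1.361, -0.385]
contact_force: [0.6, 0.0, 0.0]
grip_width: 0.0853
gripper_force: 0.0
```

Request:
apply_moves(moves=[[0.323, 0.39, -0.779, 0, 0, 0, 1], [0.323, 0.39, -0.779, 0, 0, 0, 1], [0.323, 0.39, -0.779, 0, 0, 0, 1], [0.323, 0.39, -0.779, 0, 0, 0, 1], [0.323, 0.39, -0.779, 0, 0, 0, 1], [0.323, 0.39, -0.779, 0, 0, 0, 1], [0.323, 0.39, -0.779, 0, 0, 0, 1], [0.323, 0.39, -0.779, 0, 0, 0, 1]])

```text
clock: 3.58
tcp_pos: [0.2271, -0.6036, 0.1812]
orientation: [-1.635, -1.917, -0.638]
contact_force: [0.3, -0.6, -0.4]
grip_width: 0.0854
gripper_force: 0.0
```

```bash
cat > plan.py <<'E'
from h import *
import sys
o,M,p=state(); tgt=np.array(eval(sys.argv[1])); lean=float(sys.argv[2]) if len(sys.argv)>2 else 45
G=Rt(np.radians(lean)); print('t',o['clock'],'tcp',p.round(4),'j',np.round(o['joints'],2),'F',np.round(o['contact_force'],1),'w',round(float(o['grip_width']),4))
print('turn',turn(G,M).round(3),'shift now-frame',(M.T@(tgt-p)).round(4),'tgt-frame',(G.T@(tgt-p)).round(4))
E
python3 plan.py "[.4612,-.4357,.1826]"
```

```text
t 3.5833 tcp [ 0.2271 -0.6036  0.1812] j [ 1.2   0.92 -0.    1.01 -0.16  1.91  1.36] F [ 0.3 -0.6 -0.4] w 0.0854
turn [0.125 0.524 0.025] shift now-frame [0.0958 0.2571 0.0878] tgt-frame [0.0916 0.2581 0.0896]
```

Request:
apply_moves(moves=[[0.02, 0.07, 0, 0.012, 0.032, 0.006, 1], [0.02, 0.07, 0, 0.012, 0.032, 0.006, 1], [0.02, 0.07, 0, 0.012, 0.032, 0.006, 1], [0.02, 0.07, 0, 0.012, 0.032, 0.006, 1], [0.02, 0.07, 0, 0.012, 0.032, 0.006, 1], [0.02, 0.07, 0, 0.012, 0.032, 0.006, 1], [0, 0.07, 0, 0.012, 0.032, 0.006, 1], [0, 0.04, 0, 0.012, 0.032, 0.006, 1]])

```text
clock: 4.25
tcp_pos: [0.4653, -0.4616, 0.2142]
orientation: [-1.597, -1.875, -0.662]
contact_force: [-0.1, -0.8, -0.1]
grip_width: 0.0852
gripper_force: 0.0
```

```bash
python3 plan.py "[.4612,-.4357,.1826]"
```

```text
t 4.25 tcp [ 0.4653 -0.4616  0.2142] j [ 0.92  0.9  -0.1   1.02 -0.34  1.9   1.  ] F [-0.1 -0.8 -0.1] w 0.0852
turn [ 0.015 -0.    -0.013] shift now-frame [-0.0038  0.0001  0.0409] tgt-frame [-0.0038  0.0001  0.0409]
```

```bash
cat > look.py <<'E'
from h import *
import sys
nm=sys.argv[1]
o,M,p=state(); im=grab_frame('wrist'); cv2.imwrite(f'pics/{nm}.png',im); c,T=T_cam('wrist',o)
ct,Tt=T_cam('top')
h=cv2.cvtColor(im,cv2.COLOR_BGR2HSV).astype(int); m=((h[...,0]>=9)&(h[...,0]<=20)&(h[...,1]>180)&(h[...,2]>200)).astype(np.uint8)
n,l,s,cc=cv2.connectedComponentsWithStats(m); 
for k in np.argsort(-s[1:,4])[:3]+1: print(s[k],cc[k].round(1))
print('pred cap top/mid/bottom',[proj(c,T,(.4502,-.368,z)).round(1).tolist() for z in (.130,.114,.098,.034)])
E
python3 look.py w1
```

```text
pred cap top/mid/bottom [[285.4, 182.8], [285.4, 193.1], [285.4, 202.6], [285.3, 233.5]]
```

View pics/w1.png

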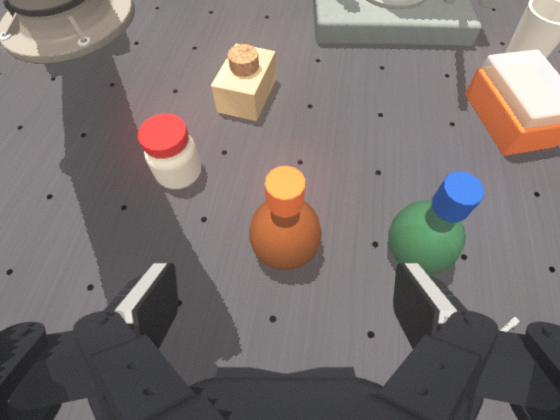

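Request:
apply_moves(moves=[[0, 0, 0, -0.004, 0, 0.02, 1], [0, 0, 0, 0, 0, 0.025, 1], [0, 0, 0, 0, 0, 0.025, 1], [0, 0, 0, 0, 0, 0.025, 1], [0, 0, 0, 0, 0, 0.025, 1], [0, 0, 0, 0, 0, 0.02, 1], [0, 0, 0, 0, 0, 0.015, 1], [0, 0, 0, 0, 0, 0.006, 1]])

```text
clock: 4.97
tcp_pos: [0.4456, -0.3509, 0.0962]
orientation: [-1.595, -1.874, -0.662]
contact_force: [0.4, -0.4, -0.9]
grip_width: 0.0856
gripper_force: 0.0
```

```bash
python3 plan.py "[.4476,-.3519,.0977]"; python3 look.py w2
```

```text
t 4.9667 tcp [ 0.4456 -0.3509  0.0962] j [ 0.89  0.85 -0.13  1.42 -0.34  1.55  1.05] F [ 0.4 -0.4 -0.9] w 0.0856
turn [-0.002 -0.023 -0.01 ] shift now-frame [ 0.0001  0.0018 -0.002 ] tgt-frame [ 0.0001  0.0018 -0.002 ]
[277 288  40  15  91] [295.2 297.1]
[269 294   7   4  12] [272.2 295.2]
[289 301   5   3   6] [291.2 302.5]
pred cap top/mid/bottom [[290.4, 258.6], [289.9, 272.6], [289.5, 284.4], [288.5, 316.6]]
```

View pics/w2.png

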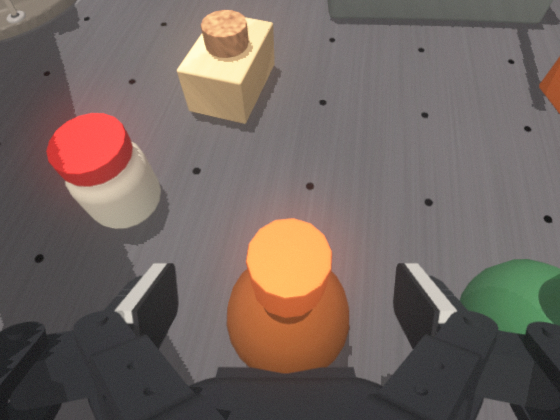

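Request:
apply_moves(moves=[[0, 0, 0, 0, 0.002, -0.001, 1], [0, 0, 0, 0, 0, 0, -1], [0, 0, 0, 0, 0, 0, -1], [0, 0, 0, 0, 0, 0, -1], [0, 0, 0, 0, 0, 0, -1], [0, 0, 0, 0, 0, 0, -1], [0, 0, 0, 0, 0, 0, -1], [0, 0, 0, 0, 0, 0, -1]], grip_force=50)

```text
clock: 5.68
tcp_pos: [0.4485, -0.3537, 0.0988]
orientation: [-1.598, -1.876, -0.662]
contact_force: [-0.5, -1.1, 3.8]
grip_width: 0.0309
gripper_force: 49.2
```

```bash
python3 plan.py "[.4476,-.3519,.0977]"
```

```text
t 5.6833 tcp [ 0.4485 -0.3537  0.0988] j [ 0.89  0.85 -0.13  1.41 -0.34  1.55  1.05] F [-0.5 -1.1  3.8] w 0.0309
turn [ 0.02   0.008 -0.009] shift now-frame [ 0.0006 -0.0006  0.0022] tgt-frame [ 0.0006 -0.0006  0.0022]
```

Request:
apply_moves(moves=[[0, 0, 0, 0.005, 0, -0.005, -1], [0, 0, 0, 0.01, 0, -0.01, -1], [0, 0, 0, 0.015, 0, -0.015, -1], [0, 0, 0, 0.018, 0, -0.018, -1], [0, 0, 0, 0.018, 0, -0.018, -1], [0, 0, 0, 0.018, 0, -0.018, -1], [0, 0, 0, 0.014, 0, -0.014, -1], [0, 0, 0, 0.007, 0, -0.007, -1]])

```text
clock: 6.35
tcp_pos: [0.4491, -0.3538, 0.2503]
orientation: [-1.599, -1.88, -0.662]
contact_force: [0.4, -0.7, -2.3]
grip_width: 0.0312
gripper_force: 49.9
```

```bash
python3 plan.py "[.555-.0017,.1043+.0143,.0988+.15]"; python3 plan.py "[.555-.0017-.011,.1043+.0143-.12,.0988+.15]"
```

```text
t 6.35 tcp [ 0.4491 -0.3538  0.2503] j [ 0.89  0.69 -0.13  1.33 -0.37  1.77  0.96] F [ 0.4 -0.7 -2.3] w 0.0312
turn [0.034 0.04  0.009] shift now-frame [0.318  0.1779 0.3182] tgt-frame [0.3168 0.1788 0.3189]
t 6.35 tcp [ 0.4491 -0.3538  0.2503] j [ 0.89  0.69 -0.13  1.33 -0.37  1.77  0.96] F [ 0.4 -0.7 -2.3] w 0.0312
turn [0.034 0.04  0.009] shift now-frame [0.2352 0.148  0.2359] tgt-frame [0.2343 0.1486 0.2364]
```

Request:
apply_moves(moves=[[0, 0, 0, 0.006, 0.004, 0.006, -1], [0, 0, 0, 0.012, 0.008, 0.012, -1], [0, 0, 0, 0.016, 0.01, 0.016, -1], [0, 0, 0, 0.016, 0.01, 0.016, -1], [0, 0, 0, 0.016, 0.01, 0.016, -1], [0, 0, 0, 0.016, 0.01, 0.016, -1], [0, 0, 0, 0.016, 0.01, 0.016, -1], [0, 0, 0, 0.016, 0.01, 0.016, -1]])

```text
clock: 7.02
tcp_pos: [0.4933, -0.1804, 0.2453]
orientation: [-1.596, -1.873, -0.66]
contact_force: [0.3, -0.2, -3.3]
grip_width: 0.0313
gripper_force: 50.0
```

Request:
apply_moves(moves=[[0, 0, 0, 0.016, 0.01, 0.016, -1], [0, 0, 0, 0.016, 0.01, 0.016, -1], [0, 0, 0, 0.016, 0.01, 0.016, -1], [0, 0, 0, 0.016, 0.01, 0.016, -1], [0, 0, 0, 0.016, 0.01, 0.016, -1], [0, 0, 0, 0.016, 0.01, 0.016, -1], [0, 0, 0, 0.01, 0.007, 0.01, -1], [0, 0, 0, 0.005, 0.003, 0.005, -1]])

```text
clock: 7.68
tcp_pos: [0.5373, -0.013, 0.2461]
orientation: [-1.592, -1.876, -0.66]
contact_force: [0.2, 1.0, -2.8]
grip_width: 0.0314
gripper_force: 50.2
```

```bash
python3 plan.py "[.555-.0017,.1043+.0143,.0988+.15]"
python3 - <<'E'
from h import *
o=telemetry.get_obs();im=grab_frame('wrist'); s=grab_frame('scene');t=grab_frame('top')
cv2.imwrite('pics/w3.png',im);cv2.imwrite('pics/s3.png',s);cv2.imwrite('pics/t3.png',t)
cv2.imwrite('pics/m3.png',np.vstack([np.hstack([cv2.resize(im,(400,300)),cv2.resize(s[60:270,240:520],(400,300))]),np.hstack([cv2.resize(t[90:300,60:340],(400,300)),cv2.resize(s,(400,300))])]))
c,T=T_cam('wrist',o); print('pot mouth pred',proj(c,T,(*POT,.13)))
E
```

```text
t 7.6833 tcp [ 0.5373 -0.013   0.2461] j [ 0.54  0.49 -0.3   1.7  -0.58  1.37  0.65] F [ 0.2  1.  -2.8] w 0.0314
turn [-0.019 -0.014  0.009] shift now-frame [0.0918 0.0372 0.0882] tgt-frame [0.0919 0.0369 0.0882]
pot mouth pred [325.42937452 185.75728373]
```

View pics/m3.png

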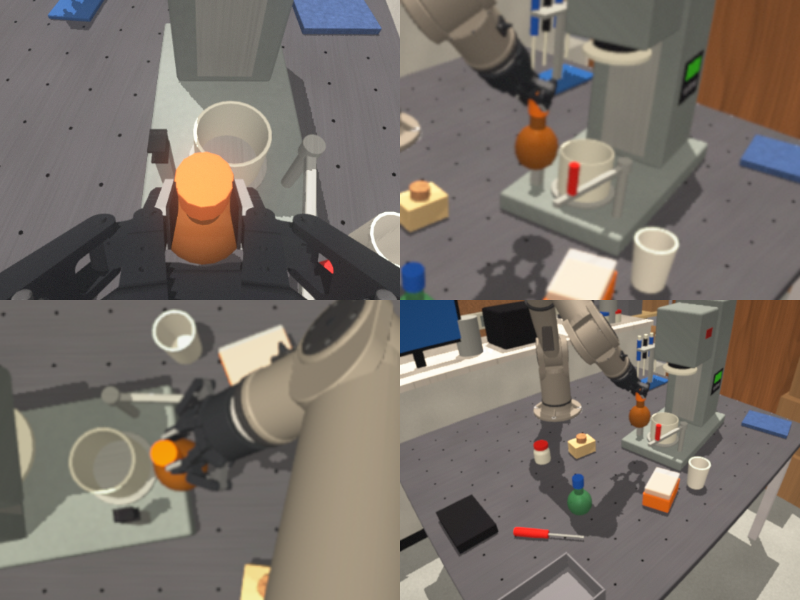

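Run:
```python
from h import *
o=telemetry.get_obs();c,T=T_cam('wrist',o);a=np.linspace(0,6.283,73)
im=cv2.imread('pics/w3.png')
for rad,col in((.051,(0,255,0)),(.046,(0,0,255))):
    P=np.array([proj(c,T,(POT[0]+rad*np.cos(t),POT[1]+rad*np.sin(t),.13)) for t in a]); print(rad,P.min(0),P.max(0))
    for q in P: cv2.circle(im,tuple(np.round(q).astype(int)),0,col,-1)
for P in [(.09,-.034,.15),(-.09,-.034,.16)]:
    cc,s=np.cos(YAW),np.sin(YAW); q=proj(c,T,(POT[0]+cc*P[0]-s*P[1],POT[1]+s*P[0]+cc*P[1],P[2])); cv2.circle(im,tuple(np.round(q).astype(int)),3,(255,0,255),-1)
t=cv2.imread('pics/t3.png');ct,Tt=T_cam('top')
for rad,col in((.051,(0,255,0)),(.046,(0,0,255))):
    for q in a: cv2.circle(t,tuple(np.round(proj(ct,Tt,(POT[0]+rad*np.cos(q),POT[1]+rad*np.sin(q),.13))).astype(int)),0,col,-1)
A=cv2.resize(im[110:310,200:460],(520,400),interpolation=0);B=cv2.resize(t[150:290,90:230],(280,280),interpolation=0)
B=cv2.copyMakeBorder(B,0,120,0,0,0);cv2.imwrite('pics/ov.png',np.hstack([A,B]))
```

```text
0.051 [269.74522982 138.61494778] [380.57739244 231.56540848]
0.046 [275.17954888 142.55126929] [375.10611575 226.31366471]
```

View pics/ov.png

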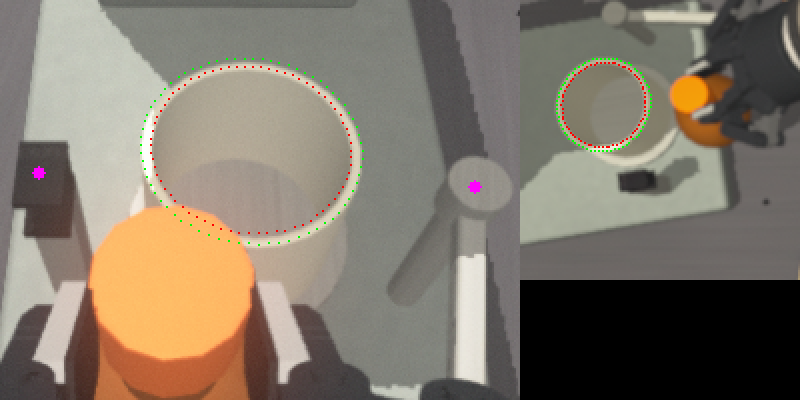

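Request:
apply_moves(moves=[[0, 0, 0, 0.006, 0.003, 0.006, -1], [0, 0, 0, 0.012, 0.005, 0.012, -1], [0, 0, 0, 0.015, 0.006, 0.015, -1], [0, 0, 0, 0.016, 0.006, 0.016, -1], [0, 0, 0, 0.016, 0.006, 0.016, -1], [0, 0, 0, 0.013, 0.006, 0.013, -1], [0, 0, 0, 0.008, 0.004, 0.008, -1], [0, 0, 0, 0.003, 0.001, 0.003, -1]])

```text
clock: 8.5
tcp_pos: [0.5543, 0.1164, 0.2471]
orientation: [-1.594, -1.877, -0.662]
contact_force: [0.4, 0.9, -3.5]
grip_width: 0.0308
gripper_force: 50.4
```

```bash
cat > ck.py <<'E'
from h import *
import sys
o=telemetry.get_obs();M=R.from_rotvec(o['orientation']).as_matrix();p=np.array(o['tcp_pos'])
im=grab_frame('wrist');cv2.imwrite(f'pics/{sys.argv[1]}.png',im);t=grab_frame('top');s=grab_frame('scene')
c,T=T_cam('wrist',o)
for rad in(.051,.046):
    for q in np.linspace(0,6.283,73): cv2.circle(im,tuple(np.round(proj(c,T,(.555+rad*np.cos(q),.103+rad*np.sin(q),.13))).astype(int)),0,(0,255,0),-1)
A=cv2.resize(im[60:360,110:460],(420,360));B=cv2.resize(t[140:290,80:255],(380,326));C=cv2.resize(s[60:240,300:480],(380,380))
M_=np.zeros((600,800,3),np.uint8);M_[:360,:420]=A;M_[:326,420:]=B;M_[326:600,420:]=C[:274];cv2.imwrite(f'pics/{sys.argv[1]}_m.png',M_)
E
python3 plan.py "[.5533,.1173,.2461]"; python3 ck.py c4
```

```text
t 8.5 tcp [0.5543 0.1164 0.2471] j [ 0.39  0.46 -0.37  1.76 -0.65  1.22  0.52] F [ 0.4  0.9 -3.5] w 0.0308
turn [-0.001 -0.006  0.014] shift now-frame [ 0.     -0.0008  0.0014] tgt-frame [ 0.     -0.0008  0.0014]
```

View pics/c4_m.png

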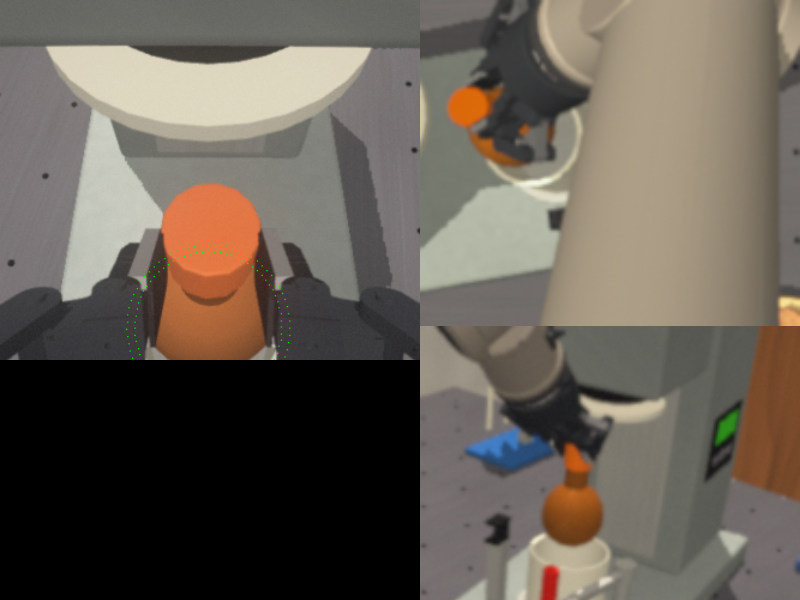

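Request:
apply_moves(moves=[[0, 0, 0, -0.004, -0.001, 0.005, -1], [0, 0, 0, -0.008, 0, 0.008, -1], [0, 0, 0, -0.008, 0, 0.008, -1], [0, 0, 0, -0.009, 0, 0.009, -1], [0, 0, 0, -0.009, 0, 0.009, -1], [0, 0, 0, -0.009, 0, 0.009, -1], [0, 0, 0, -0.009, 0, 0.009, -1], [0, 0, 0, -0.006, 0, 0.006, -1]])

```text
clock: 9.32
tcp_pos: [0.5529, 0.114, 0.1561]
orientation: [-1.598, -1.874, -0.66]
contact_force: [0.1, 0.5, -2.7]
grip_width: 0.0314
gripper_force: 50.1
```

```bash
python3 plan.py "[.5533,.1173,.1438]"
```

```text
t 9.3167 tcp [0.5529 0.114  0.1561] j [ 0.39  0.57 -0.37  1.82 -0.65  1.08  0.62] F [ 0.1  0.5 -2.7] w 0.0314
turn [ 0.005 -0.001 -0.023] shift now-frame [-0.0064  0.0009  0.011 ] tgt-frame [-0.0064  0.0009  0.011 ]
```

Request:
apply_moves(moves=[[0, 0, 0, 0, 0.001, 0.003, -1], [0, 0, 0, -0.0015, 0, 0.002, -1], [0, 0, 0, -0.0015, 0, 0.0015, -1], [0, 0, 0, -0.0015, 0, 0.0015, -1], [0, 0, 0, -0.001, 0, 0.001, -1], [0, 0, 0, -0.001, 0, 0.001, -1], [0, 0, 0, 0, 0, 0, -1], [0, 0, 0, 0, 0, 0, -1]])

```text
clock: 9.98
tcp_pos: [0.5543, 0.1166, 0.1468]
orientation: [-1.598, -1.876, -0.662]
contact_force: [0.6, 0.3, -2.8]
grip_width: 0.0308
gripper_force: 50.0
```

```bash
python3 plan.py "[.5533,.1173,.1438]"
```

```text
t 9.9833 tcp [0.5543 0.1166 0.1468] j [ 0.39  0.59 -0.37  1.83 -0.66  1.06  0.63] F [ 0.6  0.3 -2.8] w 0.0308
turn [ 0.02   0.005 -0.009] shift now-frame [-0.0015 -0.0008  0.0027] tgt-frame [-0.0015 -0.0008  0.0027]
```

Not on the floor yet (weight still carried). Lower in 1 mm steps.

Request:
apply_moves(moves=[[0, 0, 0, -0.0007, 0, 0.0007, -1], [0, 0, 0, 0, 0, 0, -1], [0, 0, 0, -0.0007, 0, 0.0007, -1], [0, 0, 0, 0, 0, 0, -1], [0, 0, 0, -0.0007, 0, 0.0007, -1], [0, 0, 0, 0, 0, 0, -1], [0, 0, 0, 0, 0, 0, -1], [0, 0, 0, 0, 0, 0, -1]])

```text
clock: 10.65
tcp_pos: [0.5542, 0.1169, 0.1439]
orientation: [-1.597, -1.875, -0.662]
contact_force: [-0.1, -0.5, 0.4]
grip_width: 0.0309
gripper_force: 50.2
```

Request:
apply_moves(moves=[[0, 0, 0, -0.0004, 0, 0.0004, -1], [0, 0, 0, 0, 0, 0, -0.2], [0, 0, 0, 0, 0, 0, -0.1], [0, 0, 0, 0, 0, 0, 0], [0, 0, 0, 0, 0, 0, 0.1], [0, 0, 0, 0, 0, 0, 0.2], [0, 0, 0, 0, 0, 0, 0.2], [0, 0, 0, 0, 0, 0, 0.2]])

```text
clock: 11.32
tcp_pos: [0.5542, 0.1166, 0.143]
orientation: [-1.598, -1.875, -0.662]
contact_force: [0.0, 0.4, -0.3]
grip_width: 0.051
gripper_force: 0.0
```

```bash
python3 plan.py "[.5533,.1173,.1438]"; python3 ck.py c5
```

```text
t 11.3167 tcp [0.5542 0.1166 0.143 ] j [ 0.39  0.59 -0.37  1.83 -0.66  1.05  0.64] F [ 0.   0.4 -0.3] w 0.051
turn [ 0.018  0.004 -0.011] shift now-frame [ 0.0011 -0.0008  0.0001] tgt-frame [ 0.0011 -0.0008  0.0001]
```

View pics/c5_m.png

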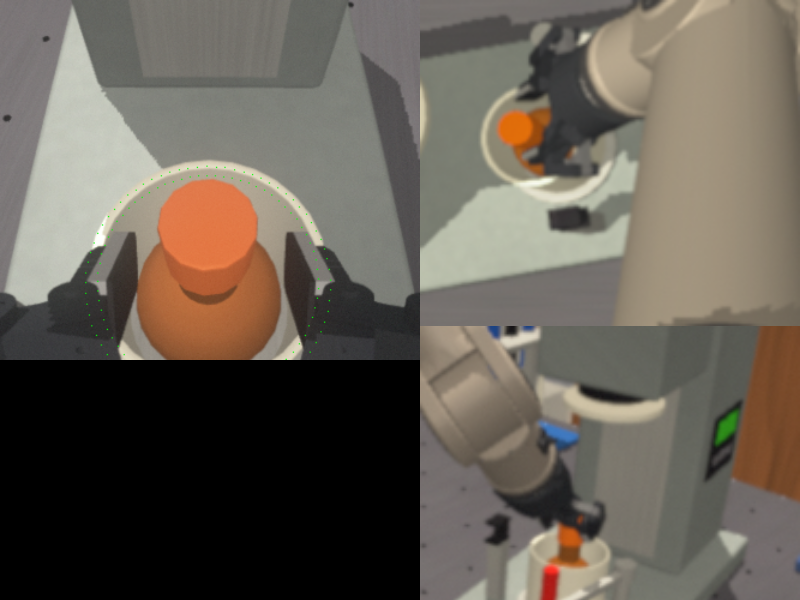

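Request:
apply_moves(moves=[[0, 0, 0, 0, 0, -0.01, 0.2], [0, 0, 0, 0, 0, -0.025, 0.2], [0, 0, 0, 0, 0, -0.03, 0.2], [0, 0, 0, 0, 0, -0.03, 0.2], [0, 0, 0, 0, 0, -0.03, 0.2], [0, 0, 0, 0.012, 0, -0.016, 0.2], [0, 0, 0, 0.012, 0, -0.012, 0.2], [0, 0, 0, 0.006, 0, -0.006, 0.2]])

```text
clock: 12.13
tcp_pos: [0.5696, 0.0254, 0.2794]
orientation: [-1.6, -1.877, -0.665]
contact_force: [0.8, -0.1, 1.1]
grip_width: 0.0511
gripper_force: 0.0
```

```bash
python3 plan.py "[.653,-.117,.28]"; python3 plan.py "[.653,-.117,.252]"
```

```text
t 12.1333 tcp [0.5696 0.0254 0.2794] j [ 0.48  0.48 -0.32  1.64 -0.6   1.38  0.56] F [ 0.8 -0.1  1.1] w 0.0511
turn [0.048 0.018 0.   ] shift now-frame [-0.1087  0.06   -0.1088] tgt-frame [-0.1085  0.0594 -0.1093]
t 12.1333 tcp [0.5696 0.0254 0.2794] j [ 0.48  0.48 -0.32  1.64 -0.6   1.38  0.56] F [ 0.8 -0.1  1.1] w 0.0511
turn [0.048 0.018 0.   ] shift now-frame [-0.1284  0.0599 -0.0889] tgt-frame [-0.1283  0.0594 -0.0895]
```

Request:
apply_moves(moves=[[0, 0, 0, -0.014, 0.008, -0.014, 0.2], [0, 0, 0, -0.016, 0.008, -0.016, 0.2], [0, 0, 0, -0.016, 0.008, -0.016, 0.2], [0, 0, 0, -0.016, 0.008, -0.016, 0.2], [0, 0, 0, -0.016, 0.008, -0.016, 0.2], [0, 0, 0, -0.016, 0.008, -0.016, 0.2], [0.05, 0.02, 0, -0.01, 0.008, -0.01, 0.2], [0, 0, 0, -0.005, 0.004, -0.005, 0.2]])

```text
clock: 12.8
tcp_pos: [0.6529, -0.1183, 0.2757]
orientation: [-1.596, -1.873, -0.657]
contact_force: [-0.7, 0.3, -0.2]
grip_width: 0.0514
gripper_force: 0.0
```

```bash
python3 plan.py "[.653,-.117,.252]"
cat > hd.py <<'E'
from h import *
o=telemetry.get_obs();im=grab_frame('wrist');cv2.imwrite('pics/hd.png',im);c,T=T_cam('wrist',o)
h=cv2.cvtColor(im,cv2.COLOR_BGR2HSV).astype(int); m=(((h[...,0]<=5)|(h[...,0]>175))&(h[...,1]>180)&(h[...,2]>100)).astype(np.uint8)
n,l,s,cc=cv2.connectedComponentsWithStats(m)
for k in np.argsort(-s[1:,4])[:2]+1: print(s[k],cc[k].round(1), atz(c,T,*cc[k],.175).round(4))
print([proj(c,T,(.6432,-.0532,z)).round(1).tolist() for z in (.202,.175,.148)])
for d in silhouettes('keeper','wrist')[:1]: print(d['p'],np.round(d['extent']))
E
python3 hd.py
```

```text
t 12.8 tcp [ 0.6529 -0.1183  0.2757] j [ 0.54  0.7  -0.24  1.26 -0.52  1.61  0.58] F [-0.7  0.3 -0.2] w 0.0514
turn [-0.028 -0.011 -0.032] shift now-frame [-0.0159  0.0004  0.0177] tgt-frame [-0.0159  0.0003  0.0177]
[[287.1, 207.5], [287.1, 223.8], [287.1, 237.8]]
0.91 [298. 194.  52. 176.]
```

```bash
sed -i "s/(h\[...,0\]<=5)/(h[...,0]<=7)/; s/>175)/>170)/; s/h\[...,1\]>180)&(h\[...,2\]>100)/h[...,1]>130)\&(h[...,2]>40)/" hd.py; python3 hd.py
python3 - <<'E'
from h import *
h=cv2.cvtColor(cv2.imread('pics/hd.png'),cv2.COLOR_BGR2HSV)
print([h[v,287].tolist() for v in range(195,245,6)],[h[222,u].tolist() for u in range(265,312,5)])
E
```

```text
[275 200  23  47 879] [286.4 222.8] [ 0.6421 -0.0506  0.175 ]
[[287.2, 209.6], [287.2, 225.8], [287.2, 239.7]]
0.79 [298. 196.  53. 178.]
[[25, 20, 137], [1, 167, 252], [1, 167, 253], [1, 164, 253], [1, 169, 202], [1, 161, 158], [1, 161, 157], [1, 163, 155], [1, 159, 156]] [[27, 14, 164], [25, 17, 167], [10, 33, 168], [1, 162, 151], [1, 160, 159], [1, 158, 158], [1, 161, 147], [27, 16, 175], [37, 13, 173], [30, 14, 162]]
```

```bash
python3 plan.py "[.6404,-.036,.1737]"
python3 - <<'E'
from h import *
G=Rt(np.radians(45)); h=np.array([.6493,.0852-.001]); v0=np.array([.6425,-.052])-h
X=np.array([np.cos(YAW),np.sin(YAW)]);Y=np.array([-X[1],X[0]])
q0=np.arctan2(-v0@Y,-v0@X); print('q0',q0,np.hypot(*v0))
qs=np.r_[np.linspace(q0,-.06,17)]; P=np.array([.14*(-np.cos(q)*X-np.sin(q)*Y) for q in qs])
D=np.diff(P,axis=0); print(np.c_[qs[1:],(np.c_[D,np.zeros(16)]@G)].round(4)); print((h+P[-1]).round(4))
E
```

```text
t 13.0 tcp [ 0.6519 -0.1148  0.2768] j [ 0.54  0.7  -0.25  1.27 -0.52  1.6   0.58] F [-0.6  0.2  0.3] w 0.0513
turn [-0.044 -0.027 -0.004] shift now-frame [-0.0169  0.0019  0.1291] tgt-frame [-0.0166  0.0013  0.1292]
q0 1.3594111696842186 0.13636964471611707
[[ 1.2707e+00  2.2000e-03 -1.2000e-02  2.2000e-03]
 [ 1.1820e+00  3.0000e-03 -1.1700e-02  3.0000e-03]
 [ 1.0933e+00  3.7000e-03 -1.1300e-02  3.7000e-03]
 [ 1.0046e+00  4.4000e-03 -1.0800e-02  4.4000e-03]
 [ 9.1580e-01  5.0000e-03 -1.0200e-02  5.0000e-03]
 [ 8.2710e-01  5.7000e-03 -9.5000e-03  5.7000e-03]
 [ 7.3840e-01  6.2000e-03 -8.8000e-03  6.2000e-03]
 [ 6.4970e-01  6.7000e-03 -7.9000e-03  6.7000e-03]
 [ 5.6100e-01  7.2000e-03 -7.1000e-03  7.2000e-03]
 [ 4.7230e-01  7.6000e-03 -6.1000e-03  7.6000e-03]
 [ 3.8360e-01  8.0000e-03 -5.2000e-03  8.0000e-03]
 [ 2.9490e-01  8.3000e-03 -4.1000e-03  8.3000e-03]
 [ 2.0610e-01  8.5000e-03 -3.1000e-03  8.5000e-03]
 [ 1.1740e-01  8.7000e-03 -2.0000e-03  8.7000e-03]
 [ 2.8700e-02  8.8000e-03 -9.0000e-04  8.8000e-03]
 [-6.0000e-02  8.8000e-03  2.0000e-04  8.8000e-03]]
[0.51 0.07]
```

Request:
apply_moves(moves=[[0, 0, 0, -0.01, 0.002, 0.01, 0.2], [0, 0, 0, -0.007, 0, 0.02, 0.2], [0, 0, 0, 0, 0, 0.025, 0.2], [0, 0, 0, 0, 0, 0.025, 0.2], [0, 0, 0, 0, 0, 0.02, 0.2], [0, 0, 0, 0, 0, 0.015, 0.2], [0, 0, 0, 0, 0, 0.01, 0.2], [0, 0, 0, 0, 0, 0.004, 0.2]])

```text
clock: 13.67
tcp_pos: [0.6396, -0.0351, 0.1725]
orientation: [-1.59, -1.874, -0.656]
contact_force: [-0.2, -0.8, 0.3]
grip_width: 0.0509
gripper_force: 0.0
```

Request:
apply_moves(moves=[[0, 0, 0, 0, 0, 0, 0.2], [0, 0, 0, 0, 0, 0, -0.3], [0, 0, 0, 0, 0, 0, -0.6], [0, 0, 0, 0, 0, 0, -1], [0, 0, 0, 0, 0, 0, -1], [0, 0, 0, 0, 0, 0, -1], [0, 0, 0, 0, 0, 0, -1], [0, 0, 0, 0, 0, 0, -1]], grip_force=20)

```text
clock: 14.33
tcp_pos: [0.6416, -0.0386, 0.1742]
orientation: [-1.595, -1.875, -0.659]
contact_force: [-0.3, -4.8, 4.7]
grip_width: 0.0166
gripper_force: 19.8
```

```bash
python3 plan.py "[.6404,-.036,.1737]"
```

```text
t 14.3333 tcp [ 0.6416 -0.0386  0.1742] j [ 0.49  0.72 -0.28  1.47 -0.54  1.36  0.63] F [-0.3 -4.8  4.7] w 0.0166
turn [-0.016 -0.004 -0.012] shift now-frame [ 0.0016 -0.0008  0.0023] tgt-frame [ 0.0016 -0.0008  0.0023]
```

Request:
apply_moves(moves=[[0, 0, 0, 0.0022, -0.012, 0.0022, -1], [0, 0, 0, 0.003, -0.0117, 0.003, -1], [0, 0, 0, 0.0037, -0.0113, 0.0037, -1], [0, 0, 0, 0.0044, -0.0108, 0.0044, -1], [0, 0, 0, 0.005, -0.0102, 0.005, -1], [0, 0, 0, 0.0057, -0.0095, 0.0057, -1], [0, 0, 0, 0.0062, -0.0088, 0.0062, -1], [0, 0, 0, 0.0067, -0.0079, 0.0067, -1]])

```text
clock: 15.0
tcp_pos: [0.5519, 0.0006, 0.1742]
orientation: [-1.595, -1.874, -0.66]
contact_force: [2.6, -1.6, 0.8]
grip_width: 0.0167
gripper_force: 23.2
```

```bash
cat > kq.py <<'E'
from h import *
o,M,p=state(); G=M
X=np.array([np.cos(YAW),np.sin(YAW)]);Y=np.array([-X[1],X[0]]);h=np.array([.6493,.0842])
g=p-M[:,2]*.023; v=g[:2]-h; q=np.arctan2(-v@Y,-v@X); print(o['clock'],'grasp',g.round(4),'q',q,'r',np.hypot(*v),'F',np.round(o['contact_force'],1),'w',o['grip_width'],'turn',turn(Rt(np.pi/4),M).round(3))
E
python3 kq.py
```

```text
15.0 grasp [ 0.5546 -0.0154  0.1905] q 0.6490931165331567 r 0.1374871395264595 F [ 2.6 -1.6  0.8] w 0.016652188878965538 turn [-0.01  -0.009 -0.014]
```

Tracking well with low force; finish the arc.

Request:
apply_moves(moves=[[0, 0, 0, 0.0072, -0.0071, 0.0072, -1], [0, 0, 0, 0.0076, -0.0061, 0.0076, -1], [0, 0, 0, 0.008, -0.0052, 0.008, -1], [0, 0, 0, 0.0083, -0.0041, 0.0083, -1], [0, 0, 0, 0.0085, -0.0031, 0.0085, -1], [0, 0, 0, 0.0087, -0.002, 0.0087, -1], [0, 0, 0, 0.006, -0.0007, 0.006, -1], [0, 0, 0, 0, 0, 0, -1]])

```text
clock: 15.67
tcp_pos: [0.5096, 0.0744, 0.1743]
orientation: [-1.589, -1.875, -0.656]
contact_force: [-1.9, -1.7, 1.1]
grip_width: 0.0167
gripper_force: 27.8
```

```bash
python3 kq.py
```

```text
15.6667 grasp [0.5124 0.0584 0.1905] q 0.024993352844742838 r 0.13932508913374578 F [-1.9 -1.7  1.1] w 0.01673416878963162 turn [-0.063 -0.026  0.008]
```

Push gently further in until a stop is felt.

Request:
apply_moves(moves=[[0, 0, 0, 0.0015, 0, 0.0015, -1], [0, 0, 0, 0.0015, 0, 0.0015, -1], [0, 0, 0, 0.0015, 0, 0.0015, -1], [0, 0, 0, 0.001, 0, 0.001, -1], [0, 0, 0, 0, 0, 0, -1], [0, 0, 0, 0, 0, 0, -1], [0, 0, 0, 0, 0, 0, -1], [0, 0, 0, 0, 0, 0, -1]])

```text
clock: 16.33
tcp_pos: [0.5084, 0.0797, 0.1742]
orientation: [-1.591, -1.873, -0.656]
contact_force: [-5.2, -2.2, 3.0]
grip_width: 0.0167
gripper_force: 28.4
```

```bash
python3 kq.py
```

```text
16.3333 grasp [0.5112 0.0637 0.1904] q -0.013898062356747776 r 0.1395986212919868 F [-5.2 -2.2  3. ] w 0.01668003611724506 turn [-0.062 -0.031 -0.015]
```

Request:
apply_moves(moves=[[0, 0, 0, 0.001, 0, 0.001, -1], [0, 0, 0, 0.001, 0, 0.001, -1], [0, 0, 0, 0.001, 0, 0.001, -1], [0, 0, 0, 0, 0, 0, -1], [0, 0, 0, 0, 0, 0, -1], [0, 0, 0, 0, 0, 0, -1], [0, 0, 0, 0, 0, 0, -1], [0, 0, 0, 0, 0, 0, -1]])

```text
clock: 17.0
tcp_pos: [0.5076, 0.0839, 0.1742]
orientation: [-1.59, -1.873, -0.655]
contact_force: [-6.0, -1.6, 2.8]
grip_width: 0.0163
gripper_force: 28.6
```

```bash
python3 kq.py
```

```text
17.0 grasp [0.5104 0.0679 0.1904] q -0.04432319405297561 r 0.13983673590527515 F [-6.  -1.6  2.8] w 0.01628168151446998 turn [-0.064 -0.032 -0.015]
```

Run:
```python
from h import *
o=telemetry.get_obs();im=grab_frame('wrist');s=grab_frame('scene');t=grab_frame('top');c,T=T_cam('wrist',o)
for nm,i in(('w',im),('s',s),('t',t)):cv2.imwrite(f'pics/k_{nm}.png',i)
A=cv2.resize(im[60:360,80:480],(440,330));B=cv2.resize(s[130:220,310:420],(360,295),interpolation=2);C=cv2.resize(t[150:260,100:210],(360,305)[:2],interpolation=2)
D=cv2.resize(im[200:340,180:400],(440,270),interpolation=2)
M=np.zeros((600,800,3),np.uint8);M[:330,:440]=A;M[330:600,:440]=D;M[:295,440:]=B;M[295:600,440:]=C;cv2.imwrite('pics/k_m.png',M)
```

```text
(no output)
```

View pics/k_m.png

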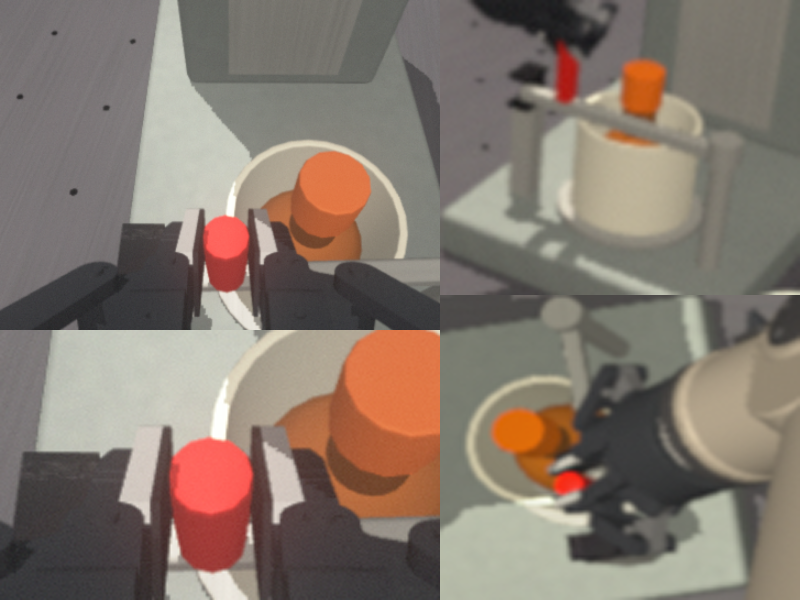

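```bash
cat > kk.py <<'E'
from h import *
import sys
X=np.array([np.cos(YAW),np.sin(YAW)]);Y=np.array([-X[1],X[0]]);h=np.array([.6493,.0842])
def red(im,box):
    x0,y0,x1,y1=box;hh=cv2.cvtColor(im,cv2.COLOR_BGR2HSV)[y0:y1,x0:x1].astype(int);m=(((hh[...,0]<=6)|(hh[...,0]>172))&(hh[...,1]>120)&(hh[...,2]>60)).astype(np.uint8)
    n,l,s,cc=cv2.connectedComponentsWithStats(m);k=1+np.argmax(s[1:,4]);return s[k]+np.array([x0,y0,0,0,0]),cc[k]+[x0,y0],m
def rep(nm,c,T,uv,z):
    P=atz(c,T,*uv,z);v=P[:2]-h;print(nm,P.round(4),'q',round(float(np.arctan2(-v@Y,-v@X)),3),'r',np.hypot(*v).round(4))
if __name__=='__main__':
    pre=sys.argv[1];o=telemetry.get_obs();c,T=T_cam('wrist',o);ct,Tt=T_cam('top');cs,Ts=T_cam('scene')
    for nm,cc,TT,box in(('w',c,T,(200,180,400,340)),('t',ct,Tt,(110,170,180,240)),('s',cs,Ts,(325,130,370,180))):
        s,u,m=red(cv2.imread(f'pics/{pre}_{nm}.png'),box);print(nm,s,u.round(1));rep(nm,cc,TT,u,.175);
        rep(nm+' topcentre',cc,TT,(s[0]+s[2]/2,s[1]+s[2]*.4),.202)
    for q in(0,.05): P=h+.14*(-np.cos(q)*X-np.sin(q)*Y);print(q,[proj(cc,TT,(*P,.175)).round(1).tolist() for cc,TT in((c,T),(ct,Tt),(cs,Ts))])
E
python3 kk.py k
```

```text
w [ 264  256   44   69 2379] [285.2 288.7]
w [0.5107 0.0648 0.175 ] q -0.023 r 0.14
w topcentre [0.5115 0.0627 0.202 ] q -0.007 r 0.1395
t [135 213  11   9  74] [139.6 216.9]
t [0.5165 0.0691 0.175 ] q -0.048 r 0.1337
t topcentre [0.5123 0.0575 0.202 ] q 0.031 r 0.1396
s [345 142   7  20 101] [348. 152.]
s [0.518  0.0507 0.175 ] q 0.088 r 0.1355
s topcentre [0.5258 0.0402 0.202 ] q 0.181 r 0.1311
0 [[285.1, 295.4], [143.2, 219.5], [348.7, 149.8]]
0.05 [[285.4, 310.8], [146.5, 218.8], [347.4, 150.8]]
```

Request:
apply_moves(moves=[[0, 0, 0, 0.001, 0, 0.001, -1], [0, 0, 0, 0.001, 0, 0.001, -1], [0, 0, 0, 0.001, 0, 0.001, -1], [0, 0, 0, 0, 0, 0, -1], [0, 0, 0, 0, 0, 0, -1], [0, 0, 0, 0, 0, 0, -1], [0, 0, 0, 0, 0, 0, -1], [0, 0, 0, 0, 0, 0, -1]])

```text
clock: 17.82
tcp_pos: [0.5071, 0.0874, 0.1741]
orientation: [-1.591, -1.873, -0.655]
contact_force: [-6.3, -4.7, 5.0]
grip_width: 0.0167
gripper_force: 28.9
```

```bash
cat > sh.py <<'E'
from h import *
import sys
for n in('wrist','top','scene'): cv2.imwrite(f'pics/{sys.argv[1]}_{n[0]}.png',grab_frame(n))
E
python3 kq.py; python3 sh.py k2; python3 kk.py k2
```

```text
17.8167 grasp [0.5098 0.0713 0.1904] q -0.06956251173637121 r 0.14005941609574146 F [-6.3 -4.7  5. ] w 0.016711108957204332 turn [-0.06  -0.024 -0.019]
w [ 264  257   44   69 2376] [285.2 289.2]
w [0.5101 0.068  0.175 ] q -0.046 r 0.1401
w topcentre [0.511  0.0658 0.202 ] q -0.029 r 0.1396
t [133 213  11  10  74] [137.8 217.2]
t [0.5159 0.0728 0.175 ] q -0.077 r 0.1338
t topcentre [0.5124 0.0614 0.202 ] q 0.003 r 0.1388
s [346 142   7  19 107] [348.7 151.7]
s [0.5182 0.0531 0.175 ] q 0.071 r 0.1347
s topcentre [0.5276 0.0421 0.202 ] q 0.172 r 0.1288
0 [[285.1, 303.1], [143.2, 219.5], [348.7, 149.8]]
0.05 [[285.4, 318.7], [146.5, 218.8], [347.4, 150.8]]
```

Request:
apply_moves(moves=[[0, 0, 0, 0.0015, 0, 0.0015, -1], [0, 0, 0, 0.001, 0, 0.001, -1], [0, 0, 0, 0.001, 0, 0.001, -1], [0, 0, 0, 0, 0, 0, -1], [0, 0, 0, 0, 0, 0, -1], [0, 0, 0, 0, 0, 0, -1], [0, 0, 0, 0, 0, 0, -1], [0, 0, 0, 0, 0, 0, -1]])

```text
clock: 18.63
tcp_pos: [0.5072, 0.0877, 0.1739]
orientation: [-1.599, -1.874, -0.654]
contact_force: [-9.4, -19.1, 13.3]
grip_width: 0.0168
gripper_force: 30.4
```

```bash
python3 kq.py; python3 sh.py k3; python3 kk.py k3
```

```text
18.6333 grasp [0.5099 0.0717 0.1902] q -0.07186688185840126 r 0.1399868414623134 F [ -9.4 -19.1  13.3] w 0.016798287198391094 turn [-0.029  0.022 -0.043]
w [ 264  257   43   69 2356] [285.1 289.4]
w [0.5102 0.0681 0.175 ] q -0.046 r 0.1401
w topcentre [0.5107 0.0662 0.202 ] q -0.032 r 0.1397
t [133 213  11  10  74] [137.8 217.2]
t [0.5159 0.0728 0.175 ] q -0.077 r 0.1338
t topcentre [0.5124 0.0614 0.202 ] q 0.003 r 0.1388
s [346 142   7  19 107] [348.7 151.7]
s [0.5182 0.0531 0.175 ] q 0.071 r 0.1347
s topcentre [0.5276 0.0421 0.202 ] q 0.172 r 0.1288
0 [[285.0, 303.5], [143.2, 219.5], [348.7, 149.8]]
0.05 [[285.4, 319.2], [146.5, 218.8], [347.4, 150.8]]
```

Request:
apply_moves(moves=[[0, 0, 0, -0.001, 0, -0.001, -1], [0, 0, 0, 0, 0, 0, -1], [0, 0, 0, 0, 0, 0, -0.5], [0, 0, 0, 0, 0, 0, -0.45], [0, 0, 0, 0, 0, 0, -0.45], [0, 0, 0, 0, 0, 0, -0.45], [0, 0, 0, 0, 0, 0, -0.45], [0, 0, 0, 0, 0, 0, -0.45]])

```text
clock: 19.45
tcp_pos: [0.5079, 0.0918, 0.1743]
orientation: [-1.592, -1.874, -0.658]
contact_force: [-0.2, 0.3, -0.3]
grip_width: 0.0234
gripper_force: 0.0
```

```bash
python3 kq.py; python3 sh.py k4; python3 kk.py k4
```

```text
19.45 grasp [0.5106 0.0757 0.1905] q -0.10028818718196429 r 0.13899741442704444 F [-0.2  0.3 -0.3] w 0.02343673317991148 turn [-0.037 -0.019 -0.007]
w [ 259  266   46   68 2342] [282.  298.5]
w [0.5101 0.0678 0.175 ] q -0.044 r 0.1401
w topcentre [0.5107 0.0658 0.202 ] q -0.03 r 0.1398
t [133 215  11   8  63] [137.9 218.3]
t [0.5137 0.0725 0.175 ] q -0.075 r 0.1361
t topcentre [0.5084 0.0613 0.202 ] q -0.001 r 0.1427
s [346 140   7  21 127] [348.9 150.3]
s [0.5133 0.0598 0.175 ] q 0.016 r 0.1382
s topcentre [0.5201 0.0511 0.202 ] q 0.089 r 0.1334
0 [[281.9, 312.0], [143.2, 219.5], [348.7, 149.8]]
0.05 [[282.2, 328.0], [146.5, 218.8], [347.4, 150.8]]
```

Request:
apply_moves(moves=[[0, 0, 0, 0, 0, -0.006, -0.45], [0, 0, 0, 0, 0, -0.01, -0.45], [0, 0, 0, 0, 0, -0.02, -0.45], [0, 0, 0, 0, 0, -0.03, -0.45], [0, 0, 0, 0, 0, -0.03, -0.45], [0, 0, 0, 0, 0, -0.03, -0.45], [0, 0, 0, 0, 0, -0.02, -0.45], [0, 0, 0, 0, 0, 0, -0.45]])

```text
clock: 20.27
tcp_pos: [0.5275, -0.0154, 0.2804]
orientation: [-1.602, -1.877, -0.662]
contact_force: [0.1, 0.3, -0.1]
grip_width: 0.0234
gripper_force: 0.0
```

```bash
python3 kq.py; python3 sh.py k5
python3 - <<'E'
from kk import *
o=telemetry.get_obs();c,T=T_cam('wrist',o);cs,Ts=T_cam('scene')
s,u,m=red(cv2.imread('pics/k5_w.png'),(150,60,420,300));print(s,u);rep('w',c,T,u,.175)
s,u,m=red(cv2.imread('pics/k5_s.png'),(325,130,370,180));print(s,u)
im=cv2.imread('pics/k5_w.png');hh=cv2.cvtColor(im,cv2.COLOR_BGR2HSV).astype(int);m=((hh[...,0]>=5)&(hh[...,0]<=20)&(hh[...,1]>150)&(hh[...,2]>190)).astype(np.uint8)
n,l,st,cc=cv2.connectedComponentsWithStats(m);k=1+np.argmax(st[1:,4]);print('cap',st[k],cc[k],'pred cap top',[proj(c,T,(.555,.103,z)).round(1).tolist() for z in(.175,.159,.143)])
E
```

```text
20.2667 grasp [ 0.53   -0.0315  0.2967] q 0.6083983489605042 r 0.16615748610427725 F [ 0.1  0.3 -0.1] w 0.0234239372126296 turn [ 0.042  0.029 -0.018]
[270 184  22  47 852] [280.48122066 206.13967136]
w [0.5065 0.0714 0.175 ] q -0.072 r 0.1434
[346 139   8  22 139] [349.30215827 149.48201439]
cap [319 163  36  33 874] [336.3409611 178.0617849] pred cap top [[341.3, 182.9], [339.0, 192.6], [336.9, 201.5]]
```

```bash
python3 -c "
from h import *
print(order.hand_in())"
```

```text
the job is handed in; nothing more can be done
None
```

The job is handed in, and no verdict came back: the amber flask stands upright and released on the pot's floor, the keeper bar was swung into its catch until it hit the stop, and the arm is clear of everything (about 20 s of the 54 s used).

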